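# Slide the tasting dish through the lane between two bread trays

## Task

Push the white tasting dish along the wooden lane between the two fixed bread trays and out at the other end, until it stands wholly on the dark grey place mat there, square with it. Slide it flat on the counter with your fingers on the outside of its walls: do not lift it, take hold of it or reach into it, keep the bread tasters in it, and leave everything else on the counter where it is.

Things in the scene. Friction and masses are not known exactly. Their poses are not given: they have to be found in the camera images.
- dish: white stoneware tray, loose, 84 mm (x) by 120 mm (y, its long axis) by 26 mm high, corners rounded 10 mm, walls and floor 6 mm thick, about 0.4 kg, half-turn symmetric. Origin: centre of its underside, z up. Starts beyond one end of the lane (left or right varies), up to 25 degrees askew and 25 mm off the lane's line
- display: two black trays of bread bolted down as one fixed unit. Origin: on the counter, mid-lane; y along the lane, x across it away from the robot. Lane clear at x -45 to 45, y -150 to 150 mm. Tray sides upright, 32 mm high, corners rounded 12 mm. Near tray x -245 to -45 (bread 56 high, 25 back from the lane), far tray x 45 to 445 (croissants 50 high, loaves 115 beyond x 205). Yaw within 7 degrees
- mat: dark grey place mat, 130 mm (x) by 170 mm (y, long axis), flat with no step the dish could catch on, stuck to the counter beyond the lane's end opposite to the dish's start. Origin: its centre, at counter height. Its y axis is within 9 degrees of the lane's, its centre within 25 mm of the lane's line
- taster1: bread taster lying in the dish, a loose cut of bread 22 x 20 x 18 mm, 12 g; origin: centre of its underside. Must stay in the dish
- taster2: second bread taster, the same
- taster3: third bread taster, the same
- coffee: bystander: takeaway cup with black lid, 84 mm across, 106 mm high, loose; origin: centre of its underside
- picks: bystander: blue ceramic pot with wooden picks, 50 mm across, 80 mm high with the picks, loose; origin: centre of its underside
- jam: bystander: red jam jar with brass lid, 66 mm across, 85 mm high, loose; origin: centre of its underside
- price: bystander: black price card in a wooden foot, 30 x 75 mm, 75 mm high, loose; origin: centre of its underside
- tongs: bystander: steel serving tongs lying on the counter, 230 x 60 x 14 mm, loose; origin: their middle, at counter height
- cup: bystander: white mug, 76 mm across, 62 mm high, loose; origin: centre of its underside

How it is judged:
By the outcome, as a careful person would: the job done as asked, in the order asked, and still so for the second after the job is handed in, with the robot touching nothing.
It also fails if it takes over 72 s, if anything falls off the work surface, if the arm or the gripper's body presses on something with over 40 N, if the wrist force passes 120 N, or if a joint passes its speed limit or range.

## Robot

A 7-joint arm with a two-finger parallel gripper is mounted at the origin on the work surface. World frame = base frame: x ahead of the robot, y to its left, z up, the work surface at z = 0. Lengths are in m, angles in rad, forces in N, time in s.
With the tool pointing down it reaches from about 0.425 to 0.95 m from the base axis. Payload 4.7 kg.
Tool frame: the origin (TCP) lies between the finger pads; the fingertips stand 8 mm ahead of it and the grasp point (between the pads) lies 11 mm behind it; z points along the fingers, y is the line along which they close (so a half turn about z gives the same grasp; the last joint's range is limited). The gripper opens to 85 mm and grips with 20 to 120 N. Pads are 22 mm wide; open, the fingers measure 114 mm over their backs; the gripper's body (76 mm by 85 mm) begins 54 mm behind the grasp point. The pads swing forward as they close: fully open they stand 13 mm farther back than shut.
Start: joints at [1.18, 0.469, -0.049, 1.532, 0.024, 1.141, -0.082], TCP at [0.239, -0.631, 0.239] pointing down, gripper open.
Joint ranges: [-2.59, 2.59], [-0.33, 1.99], [-1.39, 1.29], [0.1, 2.45], [-1.04, 4.18], [0.21, 1.99], [-2.66, 2.66]. Speed limits (rad/s): [2.57, 2.57, 3.14, 3.14, 3.14, 3.14, 3.14].

## Interface

Orientations are given as a rotation vector (axis times angle).
In Python, from rig import env gives the robot as it stands.
- The arm moves only by the tool play_rows, never from a script. Its argument "increments" is a list of rows, each an object of numbers: "claw": the gripper command: -1 is shut, 1 is fully open, values between are in proportion; "tx", "ty", "tz": the shift along the tool's x, y, z as a fraction of full scale; "rx", "ry", "rz": the turn, a rotation vector about the tool's x, y, z as a fraction of full scale. A call has exactly 10 rows; each row is the pose to reach, as a shift and turn from the pose commanded when the call began, along the tool's axes at that moment; what a row does not reach only later rows make up. Full scale, the value 1, is 0.2 m for a shift and 90 degrees for a turn. A row lasts 1/10 s, in which the tool goes at most 50 mm and 8.59 degrees, less where a joint would pass 70% of its speed; a pose out of reach is approached as far as the arm can. A call with a number of a shift or a turn outside -1 to 1 is refused whole. A call with a gripper value outside its range is refused whole. The fingers move at their own pace and stop on an object; the grip force is fixed at half the most. Time passes only in rows, so rows that repeat a pose let the fingers close, or fill a call up. It gives the time, the measured TCP pose, the force, the opening and the grip force at its end, in the units of the state.
- env.observe(): the state, without advancing time (a new reading comes with each control period).
- env.camera(name): name is "scene" or "top" or "wrist"; returns (picture, depth): 420x560x3 uint8, blue, green, red; 420x560 float32, m along the optical axis (not along the pixel's ray), 0 where there is no reading.
- env.get_calibration(name): a dict with "camera_matrix" (3x3 intrinsics, pixels), "pose" (4x4, takes a point from camera to world coordinates). Camera axes: x right, y up, looking along -z (the intrinsics and any distortion apply to the point x, -y, -z); pixel columns grow to the right and rows downward; lengths in m; the calibration is good to about 2 mm. The wrist camera is an equidistant fisheye: a pixel r from the principal point sees the ray r / f radians off the axis. A picture is of the moment at which its call begins: read the wrist's pose just before it. get_calibration takes no time and is no camera call; for the wrist camera it gives the pose at the moment of the call.
- env.sign_off(): hands the job in; it is judged then, once.
The state is a dict: "time": time; "q": joint angles; "joint_vel": joint speeds; "tau": joint torques, N m; "tool_pos": TCP position; "orientation": TCP orientation; "force": force on the tool from outside, world axes, zero at the start; "ft_torque": the same for the moment, N m; "opening": finger opening in m; "gripper_force": force on a finger pad.
Only numpy, scipy, OpenCV 4.12 (cv2) and the standard library are available. Lean on these libraries where they do the work, as an engineer would, in place of code of your own. Each camera call takes 0.05 s, during which the arm holds its last target. There are 200 camera calls.

## Working session

There is one attempt and no reset: what is moved stays moved. The work goes in short steps, Python scripts to look and compute and a tool call to move; the robot and the scene stay as the last step left them, time stands still between calls to the robot, and variables do not carry over. Pictures are saved under pics/ and viewed, at most 11 in all, crops included, and the job is handed in when it is done.

Besides the shell and the picture viewer there is one more tool, called after "Call:" as name(argument=value, ...), one argument or row to a line, values as JSON. play_rows: Moves the arm, as the interface text tells. Its arguments: {"type":"object","properties":{"increments":{"type":"array"}},"required":["increments"]}

```bash
ls; mkdir -p pics; python3 - <<'E'
from rig import env
import cv2,numpy as np
s=env.observe();print(s)
for n in("top","scene"):
    p,d=env.camera(n);cv2.imwrite(f"pics/{n}0.png",p);np.savez(f"pics/{n}0.npz",p=p,d=d);c=env.get_calibration(n);print(n,c)
E
```

```text
pics
{'time': 0.0, 'q': array([ 1.18009682,  0.4694672 , -0.04860786,  1.53375595,  0.02415128,
        1.14097905, -0.08228547]), 'joint_vel': array([-5.83788081e-04, -1.61896752e-03,  4.34011976e-04, -6.82989296e-05,
        1.97392286e-04,  7.06397030e-04,  2.26844592e-03]), 'tau': array([ 3.83845361e-05, -5.10311651e+01, -4.62913653e-02, -2.37719375e+01,
        1.07995514e-02,  7.53194152e-03,  4.98565967e-06]), 'tool_pos': array([ 0.23871515, -0.63074504,  0.23821783]), 'orientation': array([-3.08837316e+00, -5.64989456e-01,  7.49774667e-04]), 'force': array([-0.03710538,  0.91971261, -0.54212715]), 'ft_torque': array([-0.0294727 ,  0.01098199, -0.06754467]), 'gripper_force': 0.0, 'opening': 0.08558170195686464}
top {'camera_matrix': array([[388.6596933 ,   0.        , 272.52497495],
       [  0.        , 388.6596933 , 206.98673941],
       [  0.        ,   0.        ,   1.        ]]), 'pose': array([[ 1.13599385e-02,  9.87453659e-01, -1.57499914e-01,
         3.68589918e-01],
       [-9.99629827e-01,  1.51088699e-02,  2.26258884e-02,
        -6.65002422e-04],
       [ 2.47216620e-02,  1.57184583e-01,  9.87259766e-01,
         1.06281481e+00],
       [ 0.00000000e+00,  0.00000000e+00,  0.00000000e+00,
         1.00000000e+00]])}
scene {'camera_matrix': array([[399.1970053 ,   0.        , 276.24828321],
       [  0.        , 399.1970053 , 210.86545128],
       [  0.        ,   0.        ,   1.        ]]), 'pose': array([[-0.41984061, -0.61890873,  0.66384174,  1.37668013],
       [ 0.90759491, -0.2881612 ,  0.30534343,  0.37029231],
       [ 0.00231371,  0.73069495,  0.68270018,  0.92970942],
       [ 0.        ,  0.        ,  0.        ,  1.        ]])}
```

View pics/top0.png

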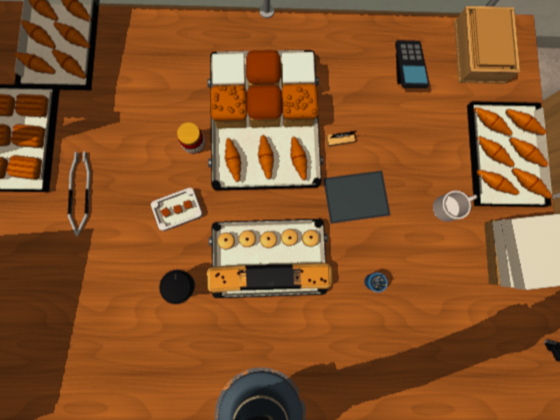

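View pics/scene0.png

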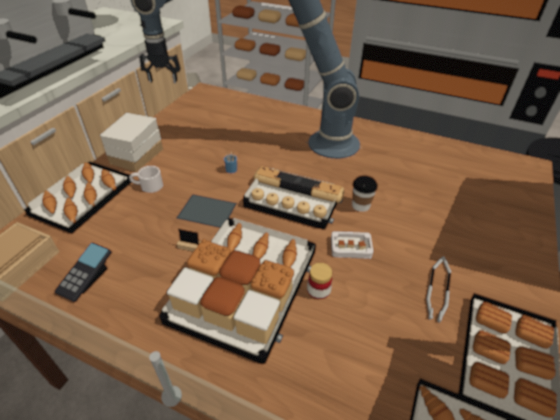

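The top view shows the dish at the left, around (177,209), and the mat at the right, around (357,196). The lane lies between columns 213 and 325, at rows 188–222. Jam is at (190,137), coffee at (177,287), price card at (342,138) and picks at (377,281). The scene view agrees. Next I'll measure poses.

```bash
cat > h.py <<'E'
import cv2,numpy as np
from rig import env
def ray(n,uv,z,cal=None):
    c=cal or env.get_calibration(n);K=c["camera_matrix"];P=c["pose"]
    uv=np.atleast_2d(np.asarray(uv,float))
    d=np.c_[(uv[:,0]-K[0,2])/K[0,0],-(uv[:,1]-K[1,2])/K[1,1],-np.ones(len(uv))]@P[:3,:3].T
    return (P[:3,3]+d*((z-P[2,3])/d[:,2])[:,None])[:,:2]
def blob(m,box):
    x0,y0,x1,y1=box;M=np.zeros(m.shape,np.uint8);M[y0:y1,x0:x1]=m[y0:y1,x0:x1]
    cs,_=cv2.findContours(M,cv2.RETR_EXTERNAL,cv2.CHAIN_APPROX_NONE)
    return max(cs,key=cv2.contourArea)[:,0,:]
def rect(n,cnt,z):
    """minAreaRect on the plane: centre, sides, yaw of long axis from +y (rad->deg)"""
    p=ray(n,cnt,z)
    (c,s,a)=cv2.minAreaRect((p*1000).astype(np.float32))
    if s[0]<s[1]: a+=90
    yaw=(a-90+90)%180-90
    return np.array(c),sorted(s),yaw
def dish(n,p,box):
    h=cv2.cvtColor(p,cv2.COLOR_BGR2HSV)
    m=((h[...,1]<70)&(h[...,2]>110)).astype(np.uint8)*255
    m=cv2.morphologyEx(m,cv2.MORPH_CLOSE,np.ones((3,3)))
    return rect(n,blob(m,box),.026)
E
python3 - <<'E'
from h import *
p=np.load("pics/top0.npz")["p"];ps=np.load("pics/scene0.npz")["p"]
print("dish",dish("top",p,(140,175,208,240)),dish("scene",ps,(322,225,384,265)))
def mat(n,p,box):
    h=cv2.cvtColor(p,cv2.COLOR_BGR2HSV)
    m=((h[...,1]<120)&(h[...,2]<110)).astype(np.uint8)*255
    return rect(n,blob(m,box),0.)
print("mat",mat("top",p,(322,160,400,230)),mat("scene",ps,(170,190,245,230)))
# wood mask in lane: boundary of tray tops
h=cv2.cvtColor(p,cv2.COLOR_BGR2HSV)
for u in(230,270,310):print(u,[(v,*map(int,h[v,u])) for v in range(180,228,1)])
cv2.imwrite("pics/crop0.png",cv2.resize(p[110:305,140:400],None,fx=3,fy=3,interpolation=cv2.INTER_CUBIC))
E
```

```text
dish (array([525.95758057, 234.58293152]), [85.81703186035156, 120.13582611083984], 22.1412410736084) (array([535.3269043 , 236.25183105]), [106.48194885253906, 124.78295135498047], 21.47189712524414)
mat (array([ 572.37908936, -258.59680176]), [127.0715560913086, 167.58583068847656], 8.713577270507812) (array([ 568.34411621, -249.85449219]), [126.64813232421875, 194.40240478515625], 8.831347465515137)
230 [(180, 30, 34, 224), (181, 32, 35, 226), (182, 29, 35, 224), (183, 27, 39, 225), (184, 27, 40, 224), (185, 26, 44, 205), (186, 24, 51, 144), (187, 25, 56, 59), (188, 135, 46, 11), (189, 11, 215, 38), (190, 12, 210, 102), (191, 12, 208, 142), (192, 13, 204, 151), (193, 13, 206, 150), (194, 12, 205, 153), (195, 13, 209, 156), (196, 13, 206, 156), (197, 13, 207, 158), (198, 13, 209, 162), (199, 13, 206, 162), (200, 12, 208, 157), (201, 12, 207, 149), (202, 12, 205, 143), (203, 13, 205, 144), (204, 13, 205, 152), (205, 13, 210, 157), (206, 13, 209, 156), (207, 13, 207, 155), (208, 12, 207, 154), (209, 13, 209, 155), (210, 13, 206, 157), (211, 13, 206, 157), (212, 13, 211, 157), (213, 1
[... 1587 characters left out ...]
, 13, 207, 155), (195, 13, 207, 161), (196, 13, 208, 164), (197, 13, 208, 162), (198, 13, 208, 152), (199, 13, 208, 145), (200, 13, 205, 148), (201, 13, 209, 149), (202, 13, 207, 148), (203, 13, 210, 141), (204, 13, 204, 136), (205, 13, 210, 131), (206, 13, 211, 128), (207, 13, 209, 133), (208, 13, 207, 144), (209, 13, 207, 153), (210, 12, 204, 151), (211, 12, 205, 147), (212, 13, 209, 149), (213, 13, 208, 151), (214, 13, 206, 150), (215, 13, 207, 150), (216, 13, 207, 155), (217, 13, 208, 152), (218, 12, 198, 116), (219, 13, 103, 82), (220, 19, 60, 119), (221, 19, 59, 147), (222, 20, 59, 150), (223, 22, 53, 174), (224, 24, 46, 206), (225, 26, 40, 222), (226, 26, 40, 225), (227, 26, 40, 225)]
```

View pics/crop0.png

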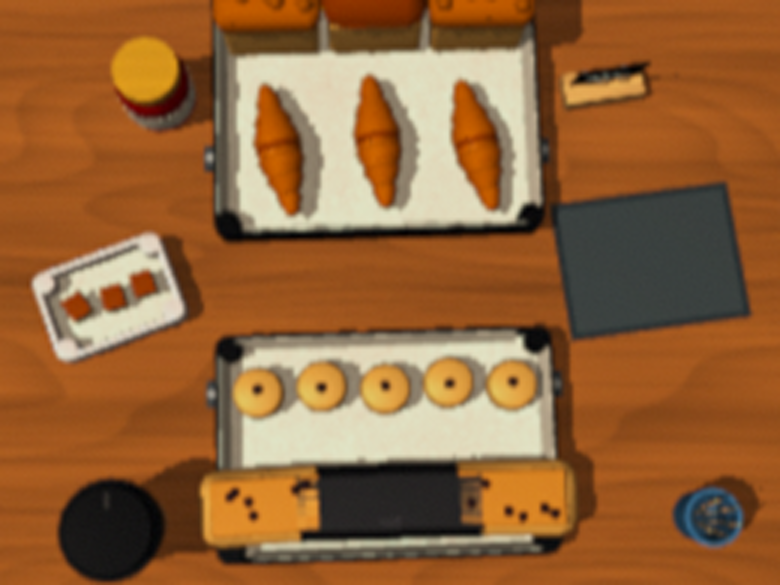

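The crop shows the dish centred near crop (110,297), turned right end up. The lane walls run from about (225,235) to (540,228) on the far side and from (225,345) to (545,330) on the near side. The mat's corners are at about (553,205), (725,185), (748,314) and (575,337).

```bash
python3 - <<'E'
from h import *
d=np.load("pics/top0.npz");p=d["p"]
V=cv2.cvtColor(p,cv2.COLOR_BGR2HSV)[...,2].astype(float);S=cv2.cvtColor(p,cv2.COLOR_BGR2HSV)[...,1].astype(float)
us=np.arange(230,312,2);F=[];N=[]
for u in us:
    v=np.arange(180,200);i=np.argmin(V[180:200,u]);j=i
    while V[180+j,u]<80:j+=1
    F.append((u,180+j-1+(80-V[179+j,u])/(V[180+j,u]-V[179+j,u])))
    j=210
    while S[j,u]>135:j+=1
    N.append((u,j-1+(135-S[j-1,u])/(S[j,u]-S[j-1,u])))
for nm,A,z in(("far",F,0),("near",N,.032)):
    q=ray("top",A,z)*1000
    vx,vy,x0,y0=cv2.fitLine(q.astype(np.float32),cv2.DIST_HUBER,0,.01,.01).ravel()
    if vy<0:vx,vy=-vx,-vy
    print(nm,"yaw",np.degrees(np.arctan2(-vx,vy)),"x at y0,y150,-150",[x0+vx/vy*(y-y0) for y in(0,150,-150)],"resid",np.std((q[:,0]-x0)*vy-(q[:,1]-y0)*vx))
# tray ends (z=.032 approx outer black) along y
for nm,row in(("far",165),("near",238)):
    cols=[u for u in range(200,340) if S[row,u]<110]
    print(nm,cols[0],cols[-1],ray("top",[(cols[0],row),(cols[-1],row)],.032)*1000)
for n,uv,z in(("jam",(190,133),.085),("coffee",(177,287),.106),("price",(342,138),.0),("picks",(377,281),.05),("cup",(453,205),.06)):print(n,ray("top",uv,z)*1000)
E
```

```text
far yaw 2.5201118 x at y0,y150,-150 [np.float32(588.7481), np.float32(582.14624), np.float32(595.35004)] resid 0.3138173506936456
near yaw 2.5813992 x at y0,y150,-150 [np.float32(497.26166), np.float32(490.499), np.float32(504.02432)] resid 0.25234139632837954
far 208 320 [[ 646.06846002  152.69465292]
 [ 651.60082716 -153.166661  ]]
near 209 326 [[ 447.50363659  142.63886782]
 [ 451.63088507 -167.60725725]]
jam [[717.08044304 194.88431745]]
coffee [[323.27329647 204.51721164]]
price [[ 741.21339221 -221.73682307]]
picks [[ 341.03897912 -295.53723859]]
cup [[ 541.20425002 -501.29144433]]
```

```bash
cat > mv.py <<'E'
import sys,numpy as np
from scipy.spatial.transform import Rotation as R
from rig import env
def rows(x,y,z,yaw,s=None):
    """tool shift/turn (fractions) to a tool-down pose, yaw = deg of the finger line from world +y"""
    s=s or env.observe();R0=R.from_rotvec(s["orientation"])
    best=None
    for k in(0,180):
        a=np.radians(90+yaw+k);ty=np.array([np.cos(a),np.sin(a),0]);tz=np.array([0,0,-1.])
        R1=R.from_matrix(np.c_[np.cross(ty,tz),ty,tz]);rv=(R0.inv()*R1).as_rotvec()
        if best is None or np.linalg.norm(rv)<np.linalg.norm(best):best=rv
    t=R0.inv().apply(np.array([x,y,z])-s["tool_pos"])
    return np.round(t/.2,3),np.round(best/(np.pi/2),3)
if __name__=="__main__":
    s=env.observe();print(s["time"],s["tool_pos"].round(4),"F",s["force"].round(1),"q",s["q"].round(2))
    P=[list(map(float,a.split(","))) for a in sys.argv[1:]]
    for p in P:print(p,*rows(*p,s))
E
python3 mv.py 0.45,-0.52,0.2,2.55 0.40,-.50,.24,2.55
```

```text
0.1 [ 0.2388 -0.6308  0.2383] F [0.2 0.  0.5] q [ 1.18  0.47 -0.05  1.53  0.02  1.14 -0.08]
[0.45, -0.52, 0.2, 2.55] [ 1.184 -0.144  0.192] [-0.001  0.     0.202]
[0.4, -0.5, 0.24, 2.55] [ 0.986 -0.326 -0.008] [-0.001  0.     0.202]
```

Call:
play_rows(
  increments=[
    {"tx": 0.1, "ty": -0.03, "rz": 0.02, "claw": 1},
    {"tx": 0.25, "ty": -0.08, "rz": 0.05, "claw": 1},
    {"tx": 0.4, "ty": -0.13, "rz": 0.08, "claw": 1},
    {"tx": 0.55, "ty": -0.18, "rz": 0.12, "claw": 1},
    {"tx": 0.7, "ty": -0.23, "rz": 0.16, "claw": 1},
    {"tx": 0.85, "ty": -0.28, "rz": 0.18, "claw": 1},
    {"tx": 0.95, "ty": -0.31, "rz": 0.2, "claw": 1},
    {"tx": 0.98, "ty": -0.33, "rz": 0.202, "claw": 1},
    {"tx": 0.98, "ty": -0.33, "rz": 0.202, "claw": 1},
    {"tx": 0.98, "ty": -0.33, "rz": 0.202, "claw": 1},
  ],
)

```text
$.increments[0]: bad value
```

```bash
python3 mv.py .55,-.31,.23,2.55 .55,-.12,.23,2.55 .455,.235,.15,2.55
```

```text
0.1 [ 0.2388 -0.6308  0.2383] F [0.2 0.  0.5] q [ 1.18  0.47 -0.05  1.53  0.02  1.14 -0.08]
[0.55, -0.31, 0.23, 2.55] [ 2.023 -0.949  0.043] [-0.001  0.     0.202]
[0.55, -0.12, 0.23, 2.55] [ 2.36  -1.838  0.045] [-0.001  0.     0.202]
[0.455, 0.235, 0.15, 2.55] [ 2.544 -3.665  0.448] [-0.001  0.     0.202]
```

Call:
play_rows(
  increments=[
    {"tx": 0.1, "ty": -0.03, "tz": 0, "rx": 0, "ry": 0, "rz": 0.02, "claw": 1},
    {"tx": 0.25, "ty": -0.08, "tz": 0, "rx": 0, "ry": 0, "rz": 0.05, "claw": 1},
    {"tx": 0.4, "ty": -0.13, "tz": 0, "rx": 0, "ry": 0, "rz": 0.08, "claw": 1},
    {"tx": 0.55, "ty": -0.18, "tz": 0, "rx": 0, "ry": 0, "rz": 0.12, "claw": 1},
    {"tx": 0.7, "ty": -0.23, "tz": 0, "rx": 0, "ry": 0, "rz": 0.16, "claw": 1},
    {"tx": 0.85, "ty": -0.28, "tz": 0, "rx": 0, "ry": 0, "rz": 0.18, "claw": 1},
    {"tx": 0.95, "ty": -0.31, "tz": 0, "rx": 0, "ry": 0, "rz": 0.2, "claw": 1},
    {"tx": 0.98, "ty": -0.33, "tz": 0, "rx": 0, "ry": 0, "rz": 0.202, "claw": 1},
    {"tx": 0.98, "ty": -0.33, "tz": 0, "rx": 0, "ry": 0, "rz": 0.202, "claw": 1},
    {"tx": 0.98, "ty": -0.33, "tz": 0, "rx": 0, "ry": 0, "rz": 0.202, "claw": 1},
  ],
)

```text
time: 1.1
tool_pos: [0.3973, -0.5013, 0.2391]
orientation: [3.14, 0.067, -0.002]
force: [-0.5, 0.5, 0.1]
opening: 0.0852
gripper_force: 0.0
```

```bash
python3 mv.py .55,-.31,.24,2.55 .55,-.12,.23,2.55 .455,.235,.15,2.55
```

```text
1.1 [ 0.3973 -0.5013  0.2391] F [-0.5  0.5  0.1] q [ 0.86  0.41 -0.04  1.62  0.02  1.11 -0.71]
[0.55, -0.31, 0.24, 2.55] [ 0.804 -0.923 -0.006] [ 0.     0.001 -0.001]
[0.55, -0.12, 0.23, 2.55] [ 0.844 -1.872  0.044] [ 0.     0.001 -0.001]
[0.455, 0.235, 0.15, 2.55] [ 0.446 -3.666  0.443] [ 0.     0.001 -0.001]
```

Call:
play_rows(
  increments=[
    {"tx": 0.12, "ty": -0.13, "tz": 0, "rx": 0, "ry": 0, "rz": 0, "claw": 1},
    {"tx": 0.25, "ty": -0.28, "tz": 0, "rx": 0, "ry": 0, "rz": 0, "claw": 1},
    {"tx": 0.38, "ty": -0.43, "tz": 0, "rx": 0, "ry": 0, "rz": 0, "claw": 1},
    {"tx": 0.5, "ty": -0.58, "tz": 0, "rx": 0, "ry": 0, "rz": 0, "claw": 1},
    {"tx": 0.62, "ty": -0.72, "tz": 0, "rx": 0, "ry": 0, "rz": 0, "claw": 1},
    {"tx": 0.7, "ty": -0.84, "tz": 0, "rx": 0, "ry": 0, "rz": 0, "claw": 1},
    {"tx": 0.75, "ty": -0.92, "tz": 0, "rx": 0, "ry": 0, "rz": 0, "claw": 1},
    {"tx": 0.78, "ty": -0.97, "tz": 0, "rx": 0, "ry": 0, "rz": 0, "claw": 1},
    {"tx": 0.8, "ty": -1.0, "tz": 0, "rx": 0, "ry": 0, "rz": 0, "claw": 1},
    {"tx": 0.8, "ty": -1.0, "tz": 0, "rx": 0, "ry": 0, "rz": 0, "claw": 1},
  ],
)

```text
time: 2.1
tool_pos: [0.5496, -0.2938, 0.2393]
orientation: [3.141, 0.069, -0.0]
force: [-0.1, 0.1, 0.2]
opening: 0.0852
gripper_force: 0.0
```

Call:
play_rows(
  increments=[
    {"tx": 0, "ty": -0.08, "tz": 0, "rx": 0, "ry": 0, "rz": 0, "claw": 1},
    {"tx": 0, "ty": -0.22, "tz": 0, "rx": 0, "ry": 0, "rz": 0, "claw": 1},
    {"tx": 0, "ty": -0.38, "tz": 0, "rx": 0, "ry": 0, "rz": 0, "claw": 1},
    {"tx": 0, "ty": -0.54, "tz": 0, "rx": 0, "ry": 0, "rz": 0, "claw": 1},
    {"tx": 0, "ty": -0.7, "tz": 0, "rx": 0, "ry": 0, "rz": 0, "claw": 1},
    {"tx": 0, "ty": -0.84, "tz": 0, "rx": 0, "ry": 0, "rz": 0, "claw": 1},
    {"tx": 0, "ty": -0.94, "tz": 0, "rx": 0, "ry": 0, "rz": 0, "claw": 1},
    {"tx": 0, "ty": -1.0, "tz": 0, "rx": 0, "ry": 0, "rz": 0, "claw": 1},
    {"tx": 0, "ty": -1.0, "tz": 0, "rx": 0, "ry": 0, "rz": 0, "claw": 1},
    {"tx": 0, "ty": -1.0, "tz": 0, "rx": 0, "ry": 0, "rz": 0, "claw": 1},
  ],
)

```text
time: 3.1
tool_pos: [0.5408, -0.0947, 0.2394]
orientation: [3.14, 0.068, 0.0]
force: [-0.4, -0.1, 0.2]
opening: 0.0856
gripper_force: 0.0
```

Call:
play_rows(
  increments=[
    {"tx": -0.03, "ty": -0.08, "tz": 0, "rx": 0, "ry": 0, "rz": 0, "claw": 1},
    {"tx": -0.08, "ty": -0.22, "tz": 0, "rx": 0, "ry": 0, "rz": 0, "claw": 1},
    {"tx": -0.14, "ty": -0.38, "tz": 0, "rx": 0, "ry": 0, "rz": 0, "claw": 1},
    {"tx": -0.2, "ty": -0.54, "tz": 0, "rx": 0, "ry": 0, "rz": 0, "claw": 1},
    {"tx": -0.26, "ty": -0.7, "tz": 0, "rx": 0, "ry": 0, "rz": 0, "claw": 1},
    {"tx": -0.3, "ty": -0.84, "tz": 0, "rx": 0, "ry": 0, "rz": 0, "claw": 1},
    {"tx": -0.34, "ty": -0.94, "tz": 0, "rx": 0, "ry": 0, "rz": 0, "claw": 1},
    {"tx": -0.36, "ty": -1.0, "tz": 0, "rx": 0, "ry": 0, "rz": 0, "claw": 1},
    {"tx": -0.36, "ty": -1.0, "tz": 0, "rx": 0, "ry": 0, "rz": 0, "claw": 1},
    {"tx": -0.36, "ty": -1.0, "tz": 0, "rx": 0, "ry": 0, "rz": 0, "claw": 1},
  ],
)

```text
time: 4.1
tool_pos: [0.4604, 0.1021, 0.2393]
orientation: [3.14, 0.068, 0.0]
force: [0.5, -0.4, -0.7]
opening: 0.0856
gripper_force: 0.0
```

```bash
python3 mv.py .435,.235,.1,2.55 .435,.235,.012,2.55
```

```text
4.1 [0.4604 0.1021 0.2393] F [ 0.5 -0.4 -0.7] q [ 0.    0.16 -0.35  1.98  0.06  1.01 -1.9 ]
[0.435, 0.235, 0.1, 2.55] [-0.098 -0.67   0.696] [ 0.    -0.    -0.001]
[0.435, 0.235, 0.012, 2.55] [-0.098 -0.67   1.136] [ 0.    -0.    -0.001]
```

Call:
play_rows(
  increments=[
    {"tx": -0.02, "ty": -0.12, "tz": 0.05, "rx": 0, "ry": 0, "rz": 0, "claw": 0.18},
    {"tx": -0.05, "ty": -0.26, "tz": 0.15, "rx": 0, "ry": 0, "rz": 0, "claw": 0.18},
    {"tx": -0.08, "ty": -0.42, "tz": 0.28, "rx": 0, "ry": 0, "rz": 0, "claw": 0.18},
    {"tx": -0.1, "ty": -0.54, "tz": 0.42, "rx": 0, "ry": 0, "rz": 0, "claw": 0.18},
    {"tx": -0.1, "ty": -0.62, "tz": 0.56, "rx": 0, "ry": 0, "rz": 0, "claw": 0.18},
    {"tx": -0.1, "ty": -0.635, "tz": 0.7, "rx": 0, "ry": 0, "rz": 0, "claw": 0.18},
    {"tx": -0.1, "ty": -0.635, "tz": 0.82, "rx": 0, "ry": 0, "rz": 0, "claw": 0.18},
    {"tx": -0.1, "ty": -0.635, "tz": 0.9, "rx": 0, "ry": 0, "rz": 0, "claw": 0.18},
    {"tx": -0.1, "ty": -0.635, "tz": 0.95, "rx": 0, "ry": 0, "rz": 0, "claw": 0.18},
    {"tx": -0.1, "ty": -0.635, "tz": 0.95, "rx": 0, "ry": 0, "rz": 0, "claw": 0.18},
  ],
)

```text
time: 5.1
tool_pos: [0.4345, 0.2276, 0.048]
orientation: [3.139, 0.067, -0.003]
force: [-1.1, 0.1, 0.2]
opening: 0.0505
gripper_force: 0.0
```

```bash
python3 mv.py .435,.228,.012,2.55; python3 - <<'E'
from h import *
for n in("scene","wrist"):
    p,d=env.camera(n);cv2.imwrite(f"pics/{n}1.png",p)
a=cv2.resize(cv2.imread("pics/scene1.png")[130:290,280:440],(480,480),interpolation=cv2.INTER_CUBIC)
b=cv2.imread("pics/wrist1.png")[:, 120:440]
cv2.imwrite("pics/v1.png",np.hstack([a,cv2.resize(b,(320,480))]))
E
```

```text
5.1 [0.4345 0.2276 0.048 ] F [-1.1  0.1  0.2] q [-0.29  0.47 -0.35  2.11  0.28  0.61 -2.36]
[0.435, 0.228, 0.012, 2.55] [ 0.003 -0.002  0.18 ] [ 0.001  0.001 -0.001]
```

View pics/v1.png

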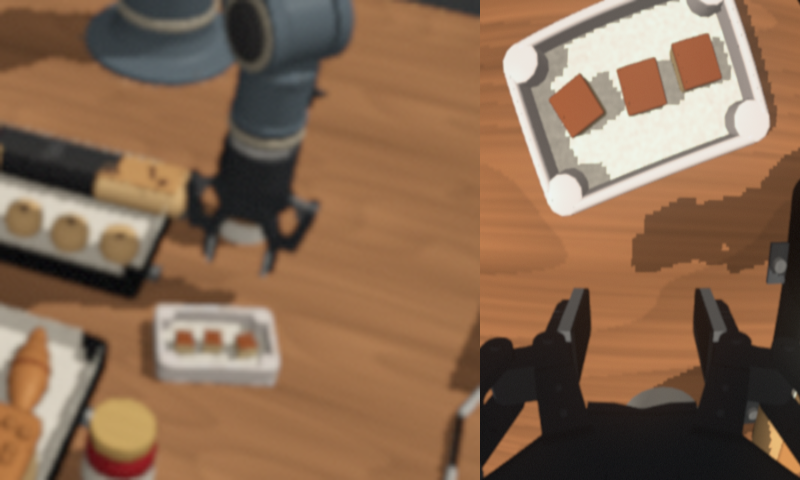

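The left half shows the gripper raised beside the dish, with the fingers clear of the tray. The wrist view on the right has the dish at (635,105), skewed, with all three tasters in it. Next I lower the gripper and push the near wall to square the dish up.

Call:
play_rows(
  increments=[
    {"tx": 0, "ty": 0, "tz": 0.05, "rx": 0, "ry": 0, "rz": 0, "claw": 0.18},
    {"tx": 0, "ty": 0, "tz": 0.11, "rx": 0, "ry": 0, "rz": 0, "claw": 0.18},
    {"tx": 0.03, "ty": 0, "tz": 0.16, "rx": 0, "ry": 0, "rz": 0, "claw": 0.18},
    {"tx": 0.06, "ty": 0, "tz": 0.18, "rx": 0, "ry": 0, "rz": 0, "claw": 0.18},
    {"tx": 0.09, "ty": 0, "tz": 0.18, "rx": 0, "ry": 0, "rz": 0, "claw": 0.18},
    {"tx": 0.12, "ty": 0, "tz": 0.18, "rx": 0, "ry": 0, "rz": 0, "claw": 0.18},
    {"tx": 0.15, "ty": 0, "tz": 0.18, "rx": 0, "ry": 0, "rz": 0, "claw": 0.18},
    {"tx": 0.18, "ty": 0, "tz": 0.18, "rx": 0, "ry": 0, "rz": 0, "claw": 0.18},
    {"tx": 0.21, "ty": 0, "tz": 0.18, "rx": 0, "ry": 0, "rz": 0, "claw": 0.18},
    {"tx": 0.225, "ty": 0, "tz": 0.18, "rx": 0, "ry": 0, "rz": 0, "claw": 0.18},
  ],
)

```text
time: 6.2
tool_pos: [0.4801, 0.2312, 0.0134]
orientation: [-3.141, -0.07, -0.001]
force: [-1.9, 0.4, 0.9]
opening: 0.0504
gripper_force: 0.9
```

```bash
python3 mv.py .48,.228,.012,2.55; python3 - <<'E'
from h import *
p,d=env.camera("scene");cv2.imwrite("pics/s2.png",p)
p,d=env.camera("top");cv2.imwrite("pics/t2.png",p);print(dish("top",p,(140,175,208,240)))
p,d=env.camera("wrist");cv2.imwrite("pics/w2.png",p)
a=cv2.resize(cv2.imread("pics/t2.png")[150:270,120:240],(480,480),interpolation=cv2.INTER_CUBIC)
cv2.imwrite("pics/v2.png",np.hstack([a,cv2.resize(p[:,120:440],(320,480))]))
E
```

```text
6.2 [0.4801 0.2312 0.0134] F [-1.9  0.4  0.9] q [-0.28  0.57 -0.32  2.03  0.31  0.58 -2.34]
[0.48, 0.228, 0.012, 2.55] [-0.001  0.016  0.007] [-0. -0. -0.]
(array([546.18768311, 215.45025635]), [84.85745239257812, 90.43701934814453], 15.469319343566895)
```

View pics/v2.png

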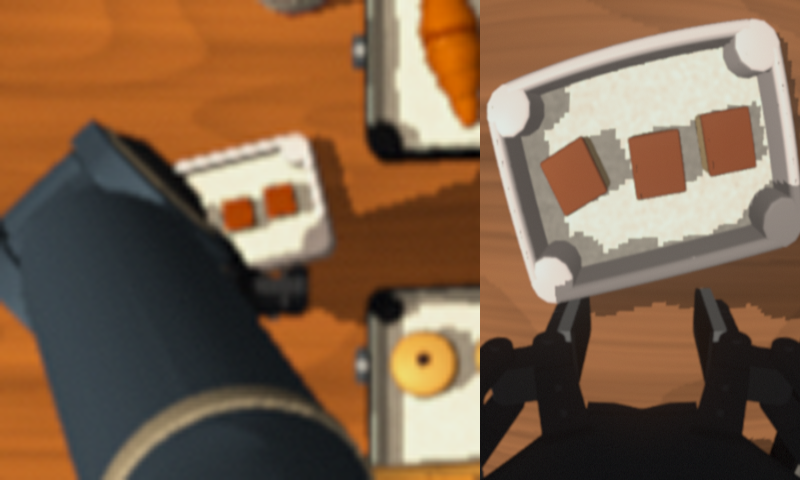

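The top view shows the arm hiding part of the dish, with its right end at crop (325,235). The wrist view shows the dish partly squared, the left finger on its near wall at (575,298) and all tasters inside. Next I cross over the dish to push from the far side.

Call:
play_rows(
  increments=[
    {"tx": -0.05, "ty": 0, "tz": 0, "rx": 0, "ry": 0, "rz": 0, "claw": 0.18},
    {"tx": -0.05, "ty": 0, "tz": -0.2, "rx": 0, "ry": 0, "rz": 0, "claw": 0.18},
    {"tx": -0.05, "ty": 0, "tz": -0.4, "rx": 0, "ry": 0, "rz": 0, "claw": 0.18},
    {"tx": 0.1, "ty": 0.02, "tz": -0.4, "rx": 0, "ry": 0, "rz": 0, "claw": 0.18},
    {"tx": 0.3, "ty": 0.02, "tz": -0.4, "rx": 0, "ry": 0, "rz": 0, "claw": 0.18},
    {"tx": 0.5, "ty": 0.035, "tz": -0.4, "rx": 0, "ry": 0, "rz": 0, "claw": 0.18},
    {"tx": 0.65, "ty": 0.035, "tz": -0.4, "rx": 0, "ry": 0, "rz": 0, "claw": 0.18},
    {"tx": 0.67, "ty": 0.035, "tz": -0.25, "rx": 0, "ry": 0, "rz": 0, "claw": 0.18},
    {"tx": 0.67, "ty": 0.035, "tz": -0.08, "rx": 0, "ry": 0, "rz": 0, "claw": 0.18},
    {"tx": 0.67, "ty": 0.035, "tz": 0, "rx": 0, "ry": 0, "rz": 0, "claw": 0.18},
  ],
)

```text
time: 7.35
tool_pos: [0.6113, 0.229, 0.0102]
orientation: [3.139, 0.07, -0.007]
force: [-0.4, -0.2, -1.2]
opening: 0.0505
gripper_force: 0.0
```

```bash
python3 mv.py .586,.224,.012,2.55; python3 - <<'E'
from h import *
p,d=env.camera("top");cv2.imwrite("pics/t3.png",p);print(dish("top",p,(140,175,208,240)))
p,d=env.camera("wrist");cv2.imwrite("pics/w3.png",p)
a=cv2.resize(cv2.imread("pics/t3.png")[150:270,120:240],(480,480),interpolation=cv2.INTER_CUBIC)
cv2.imwrite("pics/v3.png",np.hstack([a,cv2.resize(p[:,120:440],(320,480))]))
E
```

```text
7.35 [0.6113 0.229  0.0102] F [-0.4 -0.2 -1.2] q [-0.21  0.71 -0.31  1.74  0.3   0.74 -2.2 ]
[0.586, 0.224, 0.012, 2.55] [-0.128  0.019 -0.008] [0.001 0.003 0.   ]
(array([496.84695435, 272.99108887]), [15.91458797454834, 38.0382080078125], -86.71439361572266)
```

View pics/v3.png

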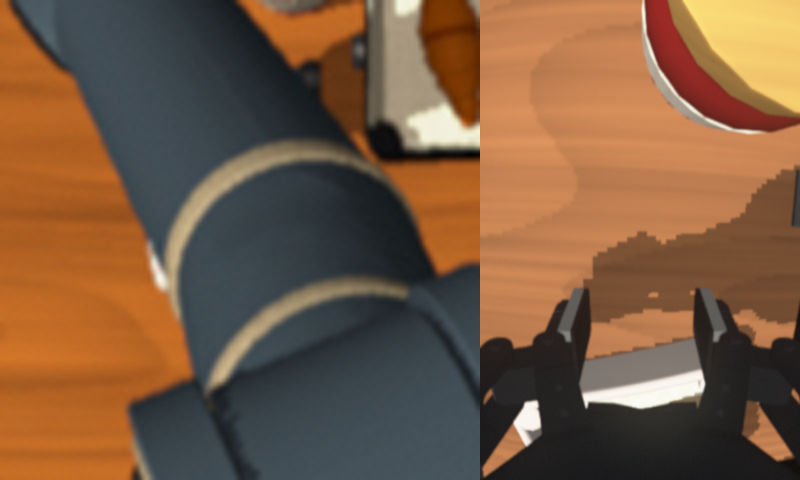

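The top view is hidden by the forearm. The wrist view shows the fingers standing behind the far wall, at (575,300) and (710,300), with the right end nearest. Push toward the robot.

Call:
play_rows(
  increments=[
    {"tx": -0.02, "ty": 0.0, "tz": -0.008, "rx": 0, "ry": 0, "rz": 0, "claw": 0.18},
    {"tx": -0.035, "ty": 0.0, "tz": -0.008, "rx": 0, "ry": 0, "rz": 0, "claw": 0.18},
    {"tx": -0.05, "ty": 0.0, "tz": -0.008, "rx": 0, "ry": 0, "rz": 0, "claw": 0.18},
    {"tx": -0.065, "ty": 0.0, "tz": -0.008, "rx": 0, "ry": 0, "rz": 0, "claw": 0.18},
    {"tx": -0.08, "ty": 0.0, "tz": -0.008, "rx": 0, "ry": 0, "rz": 0, "claw": 0.18},
    {"tx": -0.095, "ty": 0.0, "tz": -0.008, "rx": 0, "ry": 0, "rz": 0, "claw": 0.18},
    {"tx": -0.11, "ty": 0.0, "tz": -0.008, "rx": 0, "ry": 0, "rz": 0, "claw": 0.18},
    {"tx": -0.125, "ty": 0.0, "tz": -0.008, "rx": 0, "ry": 0, "rz": 0, "claw": 0.18},
    {"tx": -0.125, "ty": 0.0, "tz": -0.008, "rx": 0, "ry": 0, "rz": 0, "claw": 0.18},
    {"tx": -0.125, "ty": 0.0, "tz": -0.008, "rx": 0, "ry": 0, "rz": 0, "claw": 0.18},
  ],
)

```text
time: 8.45
tool_pos: [0.5879, 0.2291, 0.0146]
orientation: [3.141, 0.07, -0.002]
force: [0.6, 0.6, 0.9]
opening: 0.0505
gripper_force: 0.3
```

Call:
play_rows(
  increments=[
    {"tx": 0.05, "ty": 0.0, "tz": 0, "rx": 0, "ry": 0, "rz": 0, "claw": 0.18},
    {"tx": 0.07, "ty": 0.0, "tz": -0.1, "rx": 0, "ry": 0, "rz": 0, "claw": 0.18},
    {"tx": 0.07, "ty": -0.1, "tz": -0.3, "rx": 0, "ry": 0, "rz": 0, "claw": 0.18},
    {"tx": 0.07, "ty": -0.25, "tz": -0.5, "rx": 0, "ry": 0, "rz": 0, "claw": 0.18},
    {"tx": 0.07, "ty": -0.4, "tz": -0.6, "rx": 0, "ry": 0, "rz": 0, "claw": 0.18},
    {"tx": 0, "ty": -0.55, "tz": -0.6, "rx": 0, "ry": 0, "rz": 0, "claw": 0.18},
    {"tx": 0, "ty": -0.7, "tz": -0.6, "rx": 0, "ry": 0, "rz": 0, "claw": 0.18},
    {"tx": 0, "ty": -0.8, "tz": -0.6, "rx": 0, "ry": 0, "rz": 0, "claw": 0.18},
    {"tx": 0, "ty": -0.8, "tz": -0.6, "rx": 0, "ry": 0, "rz": 0, "claw": 0.18},
    {"tx": 0, "ty": -0.8, "tz": -0.6, "rx": 0, "ry": 0, "rz": 0, "claw": 0.18},
  ],
)

```text
time: 9.45
tool_pos: [0.5819, 0.3878, 0.1341]
orientation: [3.139, 0.069, -0.001]
force: [0.3, -0.6, -0.3]
opening: 0.0502
gripper_force: 0.0
```

```bash
python3 mv.py .529,.318,.012,2.55; python3 - <<'E'
from h import *
p,d=env.camera("scene");cv2.imwrite("pics/s4.png",p)
p,d=env.camera("top");cv2.imwrite("pics/t4.png",p);print(dish("top",p,(140,175,208,240)))
p,d=env.camera("wrist");cv2.imwrite("pics/w4.png",p)
a=cv2.resize(cv2.imread("pics/t4.png")[150:270,120:240],(480,480),interpolation=cv2.INTER_CUBIC)
cv2.imwrite("pics/v4.png",np.hstack([a,cv2.resize(p[:,120:440],(320,480))]))
E
```

```text
9.45 [0.5819 0.3878 0.1341] F [ 0.3 -0.6 -0.3] q [-0.41  0.63 -0.36  1.55  0.25  1.01 -2.37]
[0.529, 0.318, 0.012, 2.55] [-0.279  0.336  0.611] [ 0.001  0.001 -0.   ]
(array([530.31097412, 232.53199768]), [85.19823455810547, 120.74652862548828], 7.708082675933838)
```

View pics/v4.png

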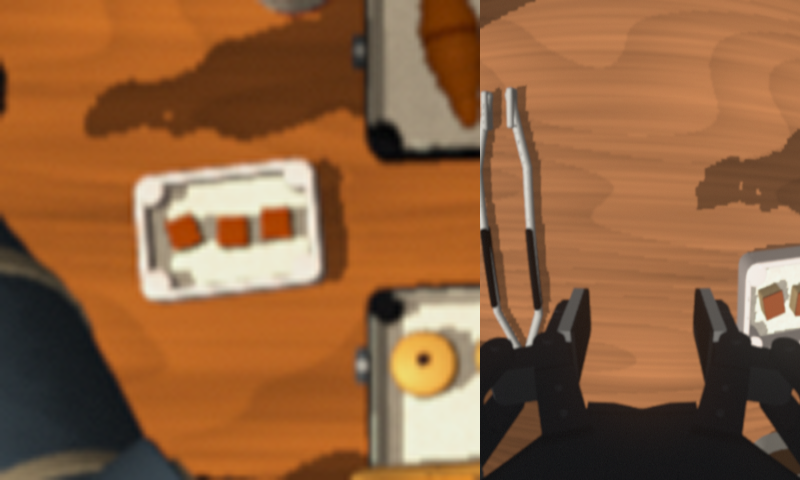

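The top view shows the dish whole at crop (230,230), now only slightly skewed with the tasters in; measured yaw is 7.7°. One more push at the near side should finish the alignment.

```bash
python3 mv.py .462,.228,.08,2.55 .462,.228,.012,2.55 .482,.228,.012,2.55
```

```text
9.6 [0.5826 0.3863 0.1344] F [-0.  -1.4 -0.5] q [-0.41  0.63 -0.36  1.55  0.25  1.01 -2.37]
[0.462, 0.228, 0.08, 2.55] [-0.635  0.765  0.274] [ 0.001  0.    -0.002]
[0.462, 0.228, 0.012, 2.55] [-0.635  0.765  0.614] [ 0.001  0.    -0.002]
[0.482, 0.228, 0.012, 2.55] [-0.535  0.769  0.614] [ 0.001  0.    -0.002]
```

Call:
play_rows(
  increments=[
    {"tx": -0.15, "ty": 0.12, "tz": 0, "rx": 0, "ry": 0, "rz": 0, "claw": 0.18},
    {"tx": -0.35, "ty": 0.28, "tz": 0, "rx": 0, "ry": 0, "rz": 0, "claw": 0.18},
    {"tx": -0.55, "ty": 0.45, "tz": 0, "rx": 0, "ry": 0, "rz": 0, "claw": 0.18},
    {"tx": -0.65, "ty": 0.6, "tz": 0.1, "rx": 0, "ry": 0, "rz": 0, "claw": 0.18},
    {"tx": -0.65, "ty": 0.73, "tz": 0.25, "rx": 0, "ry": 0, "rz": 0, "claw": 0.18},
    {"tx": -0.65, "ty": 0.768, "tz": 0.4, "rx": 0, "ry": 0, "rz": 0, "claw": 0.18},
    {"tx": -0.65, "ty": 0.768, "tz": 0.53, "rx": 0, "ry": 0, "rz": 0, "claw": 0.18},
    {"tx": -0.65, "ty": 0.768, "tz": 0.6, "rx": 0, "ry": 0, "rz": 0, "claw": 0.18},
    {"tx": -0.64, "ty": 0.768, "tz": 0.614, "rx": 0, "ry": 0, "rz": 0, "claw": 0.18},
    {"tx": -0.63, "ty": 0.768, "tz": 0.614, "rx": 0, "ry": 0, "rz": 0, "claw": 0.18},
  ],
)

```text
time: 10.6
tool_pos: [0.4631, 0.2299, 0.0124]
orientation: [-3.141, -0.07, -0.001]
force: [-0.1, 0.5, 0.7]
opening: 0.05
gripper_force: 0.0
```

```bash
python3 mv.py .482,.228,.012,2.55
```

```text
10.6 [0.4631 0.2299 0.0124] F [-0.1  0.5  0.7] q [-0.29  0.56 -0.32  2.07  0.32  0.56 -2.36]
[0.482, 0.228, 0.012, 2.55] [0.094 0.014 0.002] [-0. -0. -0.]
```

Call:
play_rows(
  increments=[
    {"tx": 0.02, "ty": 0.01, "tz": 0, "rx": 0, "ry": 0, "rz": 0, "claw": 0.18},
    {"tx": 0.04, "ty": 0.01, "tz": 0, "rx": 0, "ry": 0, "rz": 0, "claw": 0.18},
    {"tx": 0.06, "ty": 0.01, "tz": 0, "rx": 0, "ry": 0, "rz": 0, "claw": 0.18},
    {"tx": 0.08, "ty": 0.01, "tz": 0, "rx": 0, "ry": 0, "rz": 0, "claw": 0.18},
    {"tx": 0.094, "ty": 0.01, "tz": 0, "rx": 0, "ry": 0, "rz": 0, "claw": 0.18},
    {"tx": 0.094, "ty": 0.01, "tz": 0, "rx": 0, "ry": 0, "rz": 0, "claw": 0.18},
    {"tx": 0.04, "ty": 0.01, "tz": 0, "rx": 0, "ry": 0, "rz": 0, "claw": 0.18},
    {"tx": 0.0, "ty": 0.0, "tz": -0.1, "rx": 0, "ry": 0, "rz": 0, "claw": 0.18},
    {"tx": 0.0, "ty": 0.0, "tz": -0.3, "rx": 0, "ry": 0, "rz": 0, "claw": 0.18},
    {"tx": 0.0, "ty": -0.1, "tz": -0.5, "rx": 0, "ry": 0, "rz": 0, "claw": 0.18},
  ],
)

```text
time: 11.6
tool_pos: [0.4605, 0.2464, 0.1121]
orientation: [3.137, 0.064, -0.004]
force: [1.6, 0.7, 0.1]
opening: 0.0504
gripper_force: 0.0
```

Call:
play_rows(
  increments=[
    {"tx": 0.05, "ty": -0.15, "tz": 0, "rx": 0, "ry": 0, "rz": -0.08, "claw": 0.18},
    {"tx": 0.1, "ty": -0.3, "tz": 0, "rx": 0, "ry": 0, "rz": -0.17, "claw": 0.18},
    {"tx": 0.15, "ty": -0.45, "tz": 0, "rx": 0, "ry": 0, "rz": -0.26, "claw": 0.18},
    {"tx": 0.2, "ty": -0.6, "tz": 0, "rx": 0, "ry": 0, "rz": -0.35, "claw": 0.18},
    {"tx": 0.25, "ty": -0.7, "tz": 0, "rx": 0, "ry": 0, "rz": -0.44, "claw": 0.18},
    {"tx": 0.25, "ty": -0.7, "tz": 0, "rx": 0, "ry": 0, "rz": -0.53, "claw": 0.18},
    {"tx": 0.25, "ty": -0.7, "tz": 0, "rx": 0, "ry": 0, "rz": -0.62, "claw": 0.18},
    {"tx": 0.25, "ty": -0.7, "tz": 0, "rx": 0, "ry": 0, "rz": -0.71, "claw": 0.18},
    {"tx": 0.25, "ty": -0.7, "tz": 0, "rx": 0, "ry": 0, "rz": -0.8, "claw": 0.18},
    {"tx": 0.25, "ty": -0.7, "tz": 0, "rx": 0, "ry": 0, "rz": -0.88, "claw": 0.18},
  ],
)

```text
time: 12.6
tool_pos: [0.5048, 0.3913, 0.1117]
orientation: [2.369, 2.062, -0.001]
force: [-0.0, -0.2, 0.4]
opening: 0.0508
gripper_force: 0.0
```

```bash
python3 - <<'E'
from h import *
p,d=env.camera("top");cv2.imwrite("pics/t5.png",p);c=dish("top",p,(140,175,208,240));print(c,"lane x here",543-.0445*c[0][1])
p,d=env.camera("wrist");cv2.imwrite("pics/w5.png",p)
E
python3 mv.py .528,.33,.08,92.55 .528,.33,.012,92.55
```

```text
(array([533.60400391, 231.10565186]), [84.63187408447266, 119.98495483398438], 4.206631660461426) lane x here 532.7157984924316
12.7 [0.5049 0.3912 0.1116] F [ 0.4  0.1 -0.5] q [-0.24  0.65 -0.71  1.71  0.49  0.97 -1.28]
[0.528, 0.33, 0.08, 92.55] [-0.286  0.158  0.158] [-0.    0.   -0.12]
[0.528, 0.33, 0.012, 92.55] [-0.286  0.159  0.498] [-0.    0.   -0.12]
```

Call:
play_rows(
  increments=[
    {"tx": -0.1, "ty": 0.05, "tz": 0, "rx": 0, "ry": 0, "rz": -0.06, "claw": -0.06},
    {"tx": -0.2, "ty": 0.11, "tz": 0, "rx": 0, "ry": 0, "rz": -0.12, "claw": -0.06},
    {"tx": -0.27, "ty": 0.158, "tz": 0.05, "rx": 0, "ry": 0, "rz": -0.12, "claw": -0.06},
    {"tx": -0.27, "ty": 0.158, "tz": 0.15, "rx": 0, "ry": 0, "rz": -0.12, "claw": -0.06},
    {"tx": -0.27, "ty": 0.158, "tz": 0.25, "rx": 0, "ry": 0, "rz": -0.12, "claw": -0.06},
    {"tx": -0.27, "ty": 0.158, "tz": 0.35, "rx": 0, "ry": 0, "rz": -0.12, "claw": -0.06},
    {"tx": -0.27, "ty": 0.158, "tz": 0.42, "rx": 0, "ry": 0, "rz": -0.12, "claw": -0.06},
    {"tx": -0.27, "ty": 0.158, "tz": 0.47, "rx": 0, "ry": 0, "rz": -0.12, "claw": -0.06},
    {"tx": -0.27, "ty": 0.158, "tz": 0.48, "rx": 0, "ry": 0, "rz": -0.12, "claw": -0.06},
    {"tx": -0.27, "ty": 0.158, "tz": 0.48, "rx": 0, "ry": 0, "rz": -0.12, "claw": -0.06},
  ],
)

```text
time: 13.7
tool_pos: [0.5289, 0.3341, 0.0161]
orientation: [-2.172, -2.27, -0.0]
force: [0.1, 0.5, 0.6]
opening: 0.0395
gripper_force: 0.0
```

```bash
python3 mv.py .5296,.302,.016,92.55 .5315,.26,.016,92.55 .5385,.10,.016,92.55
```

```text
13.7 [0.5289 0.3341 0.0161] F [0.1 0.5 0.6] q [-0.16  0.76 -0.67  1.79  0.63  0.81 -1.1 ]
[0.5296, 0.302, 0.016, 92.55] [-0.16  -0.003  0.001] [ 0. -0. -0.]
[0.5315, 0.26, 0.016, 92.55] [-0.371 -0.003  0.   ] [ 0. -0. -0.]
[0.5385, 0.1, 0.016, 92.55] [-1.171 -0.003  0.   ] [ 0. -0. -0.]
```

Call:
play_rows(
  increments=[
    {"tx": -0.08, "ty": 0, "tz": 0, "rx": 0, "ry": 0, "rz": 0, "claw": -0.06},
    {"tx": -0.14, "ty": 0, "tz": 0, "rx": 0, "ry": 0, "rz": 0, "claw": -0.06},
    {"tx": -0.17, "ty": 0, "tz": 0, "rx": 0, "ry": 0, "rz": 0, "claw": -0.06},
    {"tx": -0.2, "ty": 0, "tz": 0, "rx": 0, "ry": 0, "rz": 0, "claw": -0.06},
    {"tx": -0.23, "ty": 0, "tz": 0, "rx": 0, "ry": 0, "rz": 0, "claw": -0.06},
    {"tx": -0.26, "ty": 0, "tz": 0, "rx": 0, "ry": 0, "rz": 0, "claw": -0.06},
    {"tx": -0.29, "ty": 0, "tz": 0, "rx": 0, "ry": 0, "rz": 0, "claw": -0.06},
    {"tx": -0.31, "ty": 0, "tz": 0, "rx": 0, "ry": 0, "rz": 0, "claw": -0.06},
    {"tx": -0.33, "ty": 0, "tz": 0, "rx": 0, "ry": 0, "rz": 0, "claw": -0.06},
    {"tx": -0.33, "ty": 0, "tz": 0, "rx": 0, "ry": 0, "rz": 0, "claw": -0.06},
  ],
)

```text
time: 14.7
tool_pos: [0.5319, 0.267, 0.016]
orientation: [2.171, 2.269, -0.001]
force: [0.9, 1.6, 1.1]
opening: 0.0402
gripper_force: 0.7
```

```bash
python3 - <<'E'
from h import *
p,d=env.camera("top");cv2.imwrite("pics/t6.png",p)
p2,d=env.camera("wrist")
a=cv2.resize(p[150:270,140:260],(480,480),interpolation=cv2.INTER_CUBIC)
cv2.imwrite("pics/v6.png",np.hstack([a,cv2.resize(p2[:,120:440],(320,480))]))
E
python3 mv.py .5385,.10,.016,92.55
```

```text
14.8 [0.5318 0.267  0.0158] F [0.7 0.1 0.7] q [-0.05  0.72 -0.67  1.87  0.63  0.78 -1.03]
[0.5385, 0.1, 0.016, 92.55] [-0.836 -0.003  0.   ] [-0.     0.001 -0.   ]
```

View pics/v6.png

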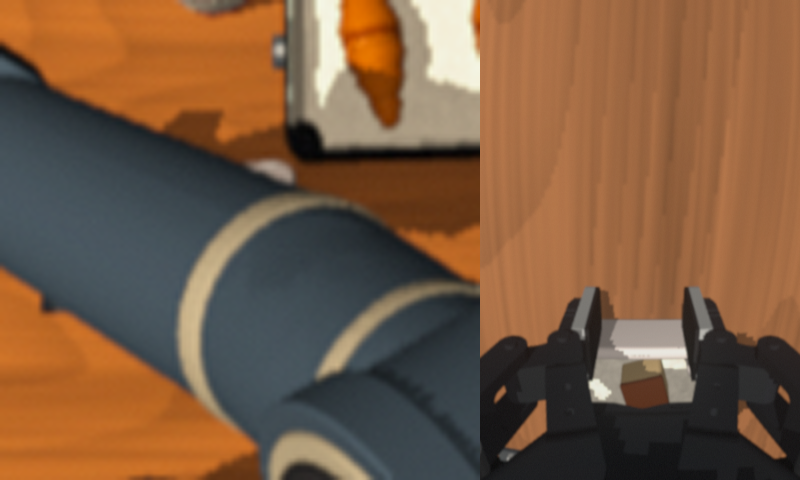

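In the top view the dish's far front corner shows at crop (270,170), just inside the far tray's corner at (310,150). The wrist view shows its back wall flat against both fingers, around (640,322). Continue along the lane.

Call:
play_rows(
  increments=[
    {"tx": -0.02, "ty": 0, "tz": 0, "rx": 0, "ry": 0, "rz": 0, "claw": -0.06},
    {"tx": -0.04, "ty": 0, "tz": 0, "rx": 0, "ry": 0, "rz": 0, "claw": -0.06},
    {"tx": -0.06, "ty": 0, "tz": 0, "rx": 0, "ry": 0, "rz": 0, "claw": -0.06},
    {"tx": -0.08, "ty": 0, "tz": 0, "rx": 0, "ry": 0, "rz": 0, "claw": -0.06},
    {"tx": -0.1, "ty": 0, "tz": 0, "rx": 0, "ry": 0, "rz": 0, "claw": -0.06},
    {"tx": -0.12, "ty": 0, "tz": 0, "rx": 0, "ry": 0, "rz": 0, "claw": -0.06},
    {"tx": -0.14, "ty": 0, "tz": 0, "rx": 0, "ry": 0, "rz": 0, "claw": -0.06},
    {"tx": -0.16, "ty": 0, "tz": 0, "rx": 0, "ry": 0, "rz": 0, "claw": -0.06},
    {"tx": -0.18, "ty": 0, "tz": 0, "rx": 0, "ry": 0, "rz": 0, "claw": -0.06},
    {"tx": -0.2, "ty": 0, "tz": 0, "rx": 0, "ry": 0, "rz": 0, "claw": -0.06},
  ],
)

```text
time: 15.8
tool_pos: [0.5336, 0.2276, 0.0161]
orientation: [2.171, 2.27, -0.0]
force: [-0.2, 2.3, -0.9]
opening: 0.04
gripper_force: 0.8
```

```bash
python3 - <<'E'
from h import *
p,d=env.camera("top")
p2,d=env.camera("scene");cv2.imwrite("pics/s7.png",p2)
a=cv2.resize(p[150:270,160:280],(400,400),interpolation=cv2.INTER_CUBIC)
b=cv2.resize(p2[180:290,270:380],(400,400),interpolation=cv2.INTER_CUBIC)
cv2.imwrite("pics/v7.png",np.hstack([a,b]))
E
python3 mv.py .5385,.10,.016,92.55
```

```text
15.9 [0.5338 0.2268 0.0161] F [0.3 0.1 0.4] q [ 0.02  0.7  -0.68  1.91  0.63  0.76 -0.98]
[0.5385, 0.1, 0.016, 92.55] [-0.635 -0.004  0.001] [-0.     0.001 -0.001]
```

View pics/v7.png

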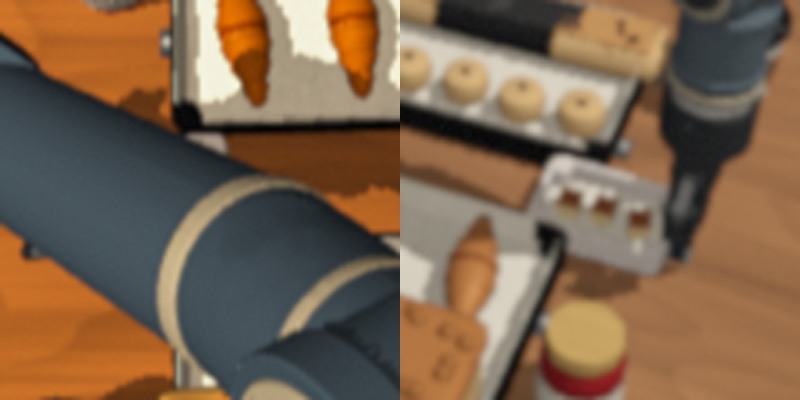

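The scene view shows the dish entering the lane cleanly at (600,210) with all tasters inside, and the push force is small. Continue.

Call:
play_rows(
  increments=[
    {"tx": -0.03, "ty": 0, "tz": 0, "rx": 0, "ry": 0, "rz": 0, "claw": -0.06},
    {"tx": -0.07, "ty": 0, "tz": 0, "rx": 0, "ry": 0, "rz": 0, "claw": -0.06},
    {"tx": -0.11, "ty": 0, "tz": 0, "rx": 0, "ry": 0, "rz": 0, "claw": -0.06},
    {"tx": -0.15, "ty": -0.002, "tz": 0, "rx": 0, "ry": 0, "rz": 0, "claw": -0.06},
    {"tx": -0.2, "ty": -0.002, "tz": 0, "rx": 0, "ry": 0, "rz": 0, "claw": -0.06},
    {"tx": -0.25, "ty": -0.003, "tz": 0, "rx": 0, "ry": 0, "rz": 0, "claw": -0.06},
    {"tx": -0.3, "ty": -0.003, "tz": 0, "rx": 0, "ry": 0, "rz": 0, "claw": -0.06},
    {"tx": -0.35, "ty": -0.004, "tz": 0, "rx": 0, "ry": 0, "rz": 0, "claw": -0.06},
    {"tx": -0.4, "ty": -0.004, "tz": 0, "rx": 0, "ry": 0, "rz": 0, "claw": -0.06},
    {"tx": -0.45, "ty": -0.004, "tz": 0, "rx": 0, "ry": 0, "rz": 0, "claw": -0.06},
  ],
)

```text
time: 16.9
tool_pos: [0.5369, 0.1374, 0.0163]
orientation: [2.171, 2.27, 0.001]
force: [-0.2, 2.3, 1.8]
opening: 0.04
gripper_force: 1.6
```

```bash
python3 mv.py .543,0,.016,92.55 .5514,-.189,.016,92.55
```

```text
16.9 [0.5369 0.1374 0.0163] F [-0.2  2.3  1.8] q [ 0.18  0.68 -0.68  1.97  0.64  0.72 -0.84]
[0.543, 0.0, 0.016, 92.55] [-0.688 -0.     0.001] [ 0. -0.  0.]
[0.5514, -0.189, 0.016, 92.55] [-1.633e+00 -0.000e+00  1.000e-03] [ 0. -0.  0.]
```

Force is low, so I continue with two longer pushes.

Call:
play_rows(
  increments=[
    {"tx": -0.06, "ty": 0, "tz": 0, "rx": 0, "ry": 0, "rz": 0, "claw": -0.06},
    {"tx": -0.12, "ty": 0, "tz": 0, "rx": 0, "ry": 0, "rz": 0, "claw": -0.06},
    {"tx": -0.18, "ty": 0, "tz": 0, "rx": 0, "ry": 0, "rz": 0, "claw": -0.06},
    {"tx": -0.24, "ty": 0, "tz": 0, "rx": 0, "ry": 0, "rz": 0, "claw": -0.06},
    {"tx": -0.3, "ty": 0, "tz": 0, "rx": 0, "ry": 0, "rz": 0, "claw": -0.06},
    {"tx": -0.36, "ty": 0, "tz": 0, "rx": 0, "ry": 0, "rz": 0, "claw": -0.06},
    {"tx": -0.42, "ty": 0, "tz": 0, "rx": 0, "ry": 0, "rz": 0, "claw": -0.06},
    {"tx": -0.48, "ty": 0, "tz": 0, "rx": 0, "ry": 0, "rz": 0, "claw": -0.06},
    {"tx": -0.54, "ty": 0, "tz": 0, "rx": 0, "ry": 0, "rz": 0, "claw": -0.06},
    {"tx": -0.6, "ty": 0, "tz": 0, "rx": 0, "ry": 0, "rz": 0, "claw": -0.06},
  ],
)

```text
time: 17.9
tool_pos: [0.5421, 0.0171, 0.0161]
orientation: [-2.171, -2.27, 0.0]
force: [0.2, 3.6, 1.2]
opening: 0.04
gripper_force: 1.5
```

```bash
python3 mv.py .5514,-.189,.016,92.55; python3 - <<'E'
from h import *
p,d=env.camera("top");cv2.imwrite("pics/t8.png",p);print(dish("top",p,(205,165,345,240)))
E
```

```text
17.9 [0.5421 0.0171 0.0161] F [0.2 3.6 1.2] q [ 0.41  0.66 -0.69  1.99  0.64  0.71 -0.64]
[0.5514, -0.189, 0.016, 92.55] [-1.031e+00  1.000e-03  0.000e+00] [-0.  0. -0.]
(array([469.42987061,  44.25474167]), [45.61519241333008, 178.74537658691406], 0.7585223913192749)
```

Call:
play_rows(
  increments=[
    {"tx": -0.06, "ty": 0, "tz": 0, "rx": 0, "ry": 0, "rz": 0, "claw": -0.06},
    {"tx": -0.12, "ty": 0, "tz": 0, "rx": 0, "ry": 0, "rz": 0, "claw": -0.06},
    {"tx": -0.18, "ty": 0, "tz": 0, "rx": 0, "ry": 0, "rz": 0, "claw": -0.06},
    {"tx": -0.24, "ty": 0, "tz": 0, "rx": 0, "ry": 0, "rz": 0, "claw": -0.06},
    {"tx": -0.3, "ty": 0, "tz": 0, "rx": 0, "ry": 0, "rz": 0, "claw": -0.06},
    {"tx": -0.36, "ty": 0, "tz": 0, "rx": 0, "ry": 0, "rz": 0, "claw": -0.06},
    {"tx": -0.42, "ty": 0, "tz": 0, "rx": 0, "ry": 0, "rz": 0, "claw": -0.06},
    {"tx": -0.48, "ty": 0, "tz": 0, "rx": 0, "ry": 0, "rz": 0, "claw": -0.06},
    {"tx": -0.54, "ty": 0, "tz": 0, "rx": 0, "ry": 0, "rz": 0, "claw": -0.06},
    {"tx": -0.6, "ty": 0, "tz": 0, "rx": 0, "ry": 0, "rz": 0, "claw": -0.06},
  ],
)

```text
time: 18.95
tool_pos: [0.5474, -0.1028, 0.0161]
orientation: [-2.171, -2.27, 0.0]
force: [0.4, 1.7, -0.7]
opening: 0.0401
gripper_force: 0.8
```

Call:
play_rows(
  increments=[
    {"tx": -0.06, "ty": 0, "tz": 0, "rx": 0, "ry": 0, "rz": 0, "claw": -0.06},
    {"tx": -0.12, "ty": 0, "tz": 0, "rx": 0, "ry": 0, "rz": 0, "claw": -0.06},
    {"tx": -0.18, "ty": 0, "tz": 0, "rx": 0, "ry": 0, "rz": 0, "claw": -0.06},
    {"tx": -0.24, "ty": 0, "tz": 0, "rx": 0, "ry": 0, "rz": 0, "claw": -0.06},
    {"tx": -0.29, "ty": 0, "tz": 0, "rx": 0, "ry": 0, "rz": 0, "claw": -0.06},
    {"tx": -0.33, "ty": 0, "tz": 0, "rx": 0, "ry": 0, "rz": 0, "claw": -0.06},
    {"tx": -0.37, "ty": 0, "tz": 0, "rx": 0, "ry": 0, "rz": 0, "claw": -0.06},
    {"tx": -0.4, "ty": 0, "tz": 0, "rx": 0, "ry": 0, "rz": 0, "claw": -0.06},
    {"tx": -0.42, "ty": 0, "tz": 0, "rx": 0, "ry": 0, "rz": 0, "claw": -0.06},
    {"tx": -0.42, "ty": 0, "tz": 0, "rx": 0, "ry": 0, "rz": 0, "claw": -0.06},
  ],
)

```text
time: 19.95
tool_pos: [0.5512, -0.1866, 0.0162]
orientation: [2.172, 2.269, -0.001]
force: [-0.3, -0.5, -0.8]
opening: 0.0402
gripper_force: 0.0
```

```bash
python3 mv.py .5514,-.189,.016,92.55 .545,-.1,.016,92.55; python3 - <<'E'
from h import *
p,d=env.camera("top");cv2.imwrite("pics/t9.png",p);print(dish("top",p,(326,165,400,240)))
E
```

```text
19.95 [ 0.5512 -0.1866  0.0162] F [-0.3 -0.5 -0.8] q [ 0.75  0.71 -0.69  1.9   0.64  0.76 -0.25]
[0.5514, -0.189, 0.016, 92.55] [-0.012  0.     0.001] [ 0.     0.001 -0.   ]
[0.545, -0.1, 0.016, 92.55] [ 0.434 -0.012  0.   ] [ 0.     0.001 -0.   ]
(array([ 520.84710693, -236.09848022]), [19.597835540771484, 46.50779342651367], -3.9521408081054688)
```

Call:
play_rows(
  increments=[
    {"tx": 0.06, "ty": 0, "tz": 0, "rx": 0, "ry": 0, "rz": 0, "claw": -0.06},
    {"tx": 0.08, "ty": 0, "tz": -0.15, "rx": 0, "ry": 0, "rz": 0, "claw": -0.06},
    {"tx": 0.08, "ty": 0, "tz": -0.35, "rx": 0, "ry": 0, "rz": 0, "claw": -0.06},
    {"tx": 0.08, "ty": -0.1, "tz": -0.55, "rx": 0, "ry": 0, "rz": 0.09, "claw": 0.18},
    {"tx": 0.08, "ty": -0.2, "tz": -0.6, "rx": 0, "ry": 0, "rz": 0.18, "claw": 0.18},
    {"tx": 0.08, "ty": -0.3, "tz": -0.6, "rx": 0, "ry": 0, "rz": 0.27, "claw": 0.18},
    {"tx": 0.08, "ty": -0.4, "tz": -0.6, "rx": 0, "ry": 0, "rz": 0.36, "claw": 0.18},
    {"tx": 0.08, "ty": -0.45, "tz": -0.6, "rx": 0, "ry": 0, "rz": 0.45, "claw": 0.18},
    {"tx": 0.08, "ty": -0.45, "tz": -0.6, "rx": 0, "ry": 0, "rz": 0.54, "claw": 0.18},
    {"tx": 0.08, "ty": -0.45, "tz": -0.6, "rx": 0, "ry": 0, "rz": 0.63, "claw": 0.18},
  ],
)

```text
time: 21.0
tool_pos: [0.4602, -0.1727, 0.1364]
orientation: [2.991, 0.96, -0.0]
force: [-0.4, 0.1, -0.3]
opening: 0.0506
gripper_force: 0.0
```

```bash
python3 mv.py .475,-.26,.11,8.7 .475,-.26,.014,8.7; python3 - <<'E'
from h import *
p,d=env.camera("top");cv2.imwrite("pics/t10.png",p);print(dish("top",p,(326,165,400,240)))
p2,d=env.camera("scene");cv2.imwrite("pics/s10.png",p2)
a=cv2.resize(p[150:270,290:410],(400,400),interpolation=cv2.INTER_CUBIC)
b=cv2.resize(p2[130:260,140:270],(400,400),interpolation=cv2.INTER_CUBIC)
cv2.imwrite("pics/v10.png",np.hstack([a,b]))
E
```

```text
21.0 [ 0.4602 -0.1727  0.1364] F [-0.4  0.1 -0.3] q [ 0.78  0.36 -0.62  2.04  0.29  0.82 -0.95]
[0.475, -0.26, 0.11, 8.7] [-0.194  0.398  0.132] [0.    0.    0.299]
[0.475, -0.26, 0.014, 8.7] [-0.193  0.398  0.612] [0.    0.    0.299]
(array([ 586.63848877, -249.60165405]), [39.602779388427734, 127.44268035888672], 17.226158142089844)
```

View pics/v10.png

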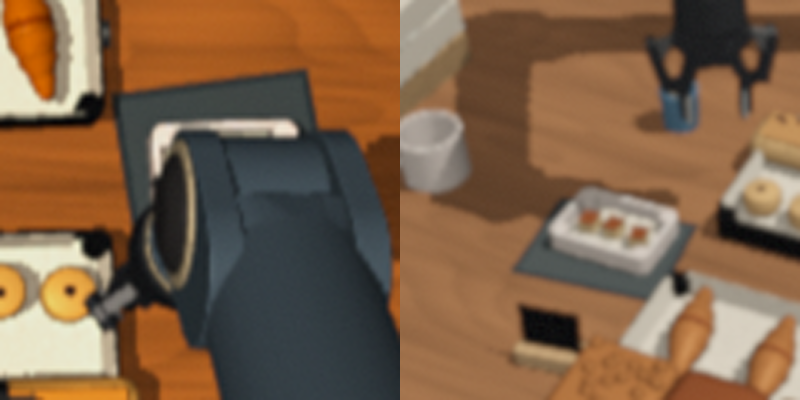

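The dish is on the mat, nearest its robot-side edge, with the tasters inside (right half at (615,230)). The gripper is clear. Next I fence it from the near side at the mat's yaw.

Call:
play_rows(
  increments=[
    {"tx": -0.05, "ty": 0.1, "tz": 0, "rx": 0, "ry": 0, "rz": 0.08, "claw": 0.18},
    {"tx": -0.1, "ty": 0.2, "tz": 0, "rx": 0, "ry": 0, "rz": 0.16, "claw": 0.18},
    {"tx": -0.15, "ty": 0.3, "tz": 0, "rx": 0, "ry": 0, "rz": 0.24, "claw": 0.18},
    {"tx": -0.193, "ty": 0.398, "tz": 0, "rx": 0, "ry": 0, "rz": 0.3, "claw": 0.18},
    {"tx": -0.193, "ty": 0.398, "tz": 0.14, "rx": 0, "ry": 0, "rz": 0.3, "claw": 0.18},
    {"tx": -0.193, "ty": 0.398, "tz": 0.28, "rx": 0, "ry": 0, "rz": 0.3, "claw": 0.18},
    {"tx": -0.193, "ty": 0.398, "tz": 0.42, "rx": 0, "ry": 0, "rz": 0.3, "claw": 0.18},
    {"tx": -0.193, "ty": 0.398, "tz": 0.54, "rx": 0, "ry": 0, "rz": 0.3, "claw": 0.18},
    {"tx": -0.193, "ty": 0.398, "tz": 0.612, "rx": 0, "ry": 0, "rz": 0.3, "claw": 0.18},
    {"tx": -0.193, "ty": 0.398, "tz": 0.612, "rx": 0, "ry": 0, "rz": 0.3, "claw": 0.18},
  ],
)

```text
time: 22.1
tool_pos: [0.4749, -0.2596, 0.012]
orientation: [-3.13, -0.246, 0.005]
force: [-0.2, -0.8, 0.0]
opening: 0.0508
gripper_force: 0.0
```

```bash
python3 - <<'E'
from h import *
p,d=env.camera("top");cv2.imwrite("pics/t11.png",p);print(dish("top",p,(326,165,400,240)))
E
python3 mv.py .520,-.266,.014,8.7 
```

```text
(array([ 552.91705322, -254.28964233]), [85.66910552978516, 124.1358871459961], 0.9557107090950012)
22.15 [ 0.4759 -0.2602  0.0133] F [-0.3  0.   0.1] q [ 0.72  0.59 -0.39  2.01  0.38  0.61 -1.33]
[0.52, -0.266, 0.014, 8.7] [ 0.213  0.063 -0.004] [-0.001  0.001  0.003]
```

Call:
play_rows(
  increments=[
    {"tx": 0.04, "ty": 0.04, "tz": 0, "rx": 0, "ry": 0, "rz": 0, "claw": 0.18},
    {"tx": 0.08, "ty": 0.04, "tz": 0, "rx": 0, "ry": 0, "rz": 0, "claw": 0.18},
    {"tx": 0.1, "ty": 0.04, "tz": 0, "rx": 0, "ry": 0, "rz": 0, "claw": 0.18},
    {"tx": 0.12, "ty": 0.04, "tz": 0, "rx": 0, "ry": 0, "rz": 0, "claw": 0.18},
    {"tx": 0.14, "ty": 0.04, "tz": 0, "rx": 0, "ry": 0, "rz": 0, "claw": 0.18},
    {"tx": 0.16, "ty": 0.04, "tz": 0, "rx": 0, "ry": 0, "rz": 0, "claw": 0.18},
    {"tx": 0.18, "ty": 0.04, "tz": 0, "rx": 0, "ry": 0, "rz": 0, "claw": 0.18},
    {"tx": 0.2, "ty": 0.04, "tz": 0, "rx": 0, "ry": 0, "rz": 0, "claw": 0.18},
    {"tx": 0.218, "ty": 0.04, "tz": 0, "rx": 0, "ry": 0, "rz": 0, "claw": 0.18},
    {"tx": 0.218, "ty": 0.04, "tz": 0, "rx": 0, "ry": 0, "rz": 0, "claw": 0.18},
  ],
)

```text
time: 23.15
tool_pos: [0.5212, -0.2614, 0.0137]
orientation: [-3.132, -0.244, -0.002]
force: [-0.7, -0.6, 0.2]
opening: 0.0503
gripper_force: 0.2
```

Call:
play_rows(
  increments=[
    {"tx": -0.06, "ty": 0, "tz": 0, "rx": 0, "ry": 0, "rz": 0, "claw": 0.18},
    {"tx": -0.1, "ty": 0, "tz": -0.1, "rx": 0, "ry": 0, "rz": 0, "claw": 0.18},
    {"tx": -0.1, "ty": 0, "tz": -0.3, "rx": 0, "ry": 0, "rz": 0, "claw": 0.18},
    {"tx": -0.1, "ty": 0, "tz": -0.5, "rx": 0, "ry": 0, "rz": 0, "claw": 0.18},
    {"tx": -0.1, "ty": 0.15, "tz": -0.65, "rx": 0, "ry": 0, "rz": 0, "claw": 0.18},
    {"tx": -0.1, "ty": 0.3, "tz": -0.65, "rx": 0, "ry": 0, "rz": 0, "claw": 0.18},
    {"tx": -0.1, "ty": 0.5, "tz": -0.65, "rx": 0, "ry": 0, "rz": 0, "claw": 0.18},
    {"tx": -0.1, "ty": 0.7, "tz": -0.65, "rx": 0, "ry": 0, "rz": 0, "claw": 0.18},
    {"tx": -0.1, "ty": 0.85, "tz": -0.65, "rx": 0, "ry": 0, "rz": 0, "claw": 0.18},
    {"tx": -0.1, "ty": 0.9, "tz": -0.65, "rx": 0, "ry": 0, "rz": 0, "claw": 0.18},
  ],
)

```text
time: 24.15
tool_pos: [0.5267, -0.4471, 0.1432]
orientation: [3.131, 0.235, 0.0]
force: [-0.7, 0.1, 0.2]
opening: 0.0505
gripper_force: 0.0
```

```bash
python3 - <<'E'
from h import *
p,d=env.camera("top");cv2.imwrite("pics/t12.png",p);print(dish("top",p,(326,150,400,240)))
p2,d=env.camera("scene");cv2.imwrite("pics/s12.png",p2)
a=cv2.resize(p[150:270,290:410],(400,400),interpolation=cv2.INTER_CUBIC)
b=cv2.resize(p2[130:260,140:270],(400,400),interpolation=cv2.INTER_CUBIC)
cv2.imwrite("pics/v12.png",np.hstack([a,b]))
E
python3 mv.py .520,-.266,.014,8.7 
```

```text
(array([ 572.35437012, -247.29748535]), [86.4571304321289, 124.36219024658203], 8.996878623962402)
24.25 [ 0.5273 -0.444   0.1431] F [ 0.2 -0.3  0. ] q [ 0.92  0.61 -0.42  1.57  0.28  1.02 -1.  ]
[0.52, -0.266, 0.014, 8.7] [ 0.099 -0.885  0.646] [-0.  0.  0.]
```

View pics/v12.png

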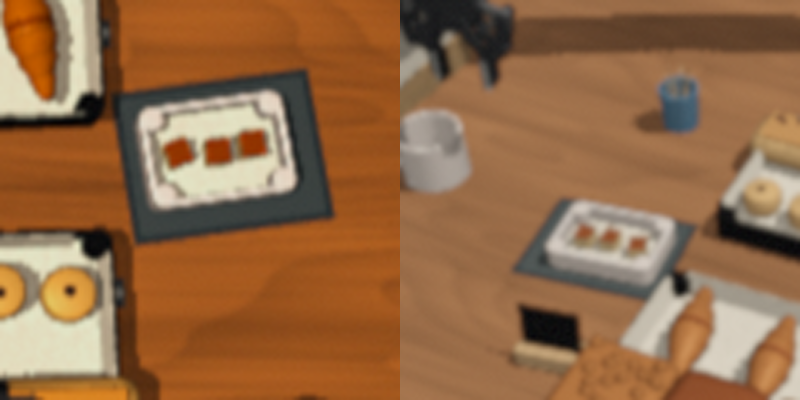

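The top view shows the dish square on the mat with dark margin on all sides: dish corners (140,95) to (298,190), mat (118,95) to (330,215). All three tasters are inside. Last, I check that the bystanders haven't moved, then hand in.

```bash
python3 - <<'E'
from h import *
a=cv2.imread("pics/top0.png");b=cv2.imread("pics/t12.png")
for n,(u,v,r) in dict(jam=(190,137,18),coffee=(177,287,20),price=(342,138,18),picks=(377,281,16),tongs=(79,193,45)).items():
    s=slice(v-r,v+r),slice(max(u-r,0) if n!="tongs" else 62,u+r if n!="tongs" else 98)
    print(n,(cv2.absdiff(a[s],b[s]).max(2)>50).mean().round(3))
s=env.observe();print(s["force"],s["time"])
print(env.sign_off())
E
```

```text
jam 0.0
coffee 0.0
price 0.0
picks 0.0
tongs 0.0
[ 0.23896034 -0.30605846  0.03640331] 24.25
the job is handed in; nothing more can be done
None
```

The dish stands wholly on the mat, within about 0.3° of square and roughly 11 mm off-centre along its length. All three tasters are still in it, and the jam, coffee, price card, picks and tongs are unmoved by image comparison (the mug was only checked by eye). I handed the job in at 24 s.

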